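Let a tube out of the lever-operated dispenser without slamming its lid

ROBOT

A 7-joint arm with a two-finger parallel gripper is mounted at the origin on the work surface. World frame = base frame: x ahead of the robot, y to its left, z up, the work surface at z = 0. Lengths are in m, angles in rad, forces in N, time in s.
With the tool pointing down it reaches from about 0.35 to 0.9 m from the base axis. Payload 8.1 kg.
Tool frame: the origin (TCP) lies on the centre line of the jaws, within the pads' length; the fingertips stand arm.tips_ahead ahead of it and the grasp point (between the pads) lies 8 mm behind it (arm.tips_ahead is the distance from the TCP to the fingertips, in m); z points along the fingers, y is the direction in which the jaws open and shut (so a half turn about z gives the same grasp; the last joint's range is limited). The gripper opens to 92 mm and grips with 3 to 60 N. Pads are 19 mm wide; open, the fingers measure 130 mm over their backs; the gripper's body (75 mm by 190 mm) begins 47 mm behind the grasp point.
Start: joints at [1.201, 0.434, 0.025, 1.573, -0.012, 1.134, -0.075], TCP at [0.165, -0.603, 0.238] pointing down, gripper open.
Joint ranges: [-2.62, 2.62], [-0.44, 2.09], [-1.27, 1.32], [0.08, 2.57], [-1.32, 4.46], [0.12, 2], [-2.74, 2.74]. Speed limits (rad/s): [2.22, 2.22, 3.01, 3.01, 3.14, 3.14, 3.14].

INTERFACE

Orientations are given as a rotation vector (axis times angle).
In Python, from cell import arm gives the robot as it stands. The module is installed in compiled form; this text tells all that it offers.
- The arm moves only by the tool jog_arm, never from a script. Its argument "moves" is a list of rows, each an object with "twist": the turn, a rotation vector about the tool's x, y, z in units of 10 degrees (1.0 is 10 degrees), a list of three; "xyz": the shift along the tool's x, y, z in units of 60 mm (1.0 is 60 mm), a list of three; "grip": the closure, from -1 (fully open) to 1 (shut). A call has 1 to 5 rows; each row is the pose to reach, as a shift and turn from the pose commanded when the call began, along the tool's axes at that moment; what a row does not reach only later rows make up. A row lasts 1/8 s, in which the tool goes at most 62.5 mm and 10.7 degrees, less where a joint would pass 70% of its speed; a pose out of reach is approached as far as the arm can. A call with a gripper value outside its range is refused whole. The fingers move at their own pace and stop on an object; "force" is the grip in N (left out, the last holds). Time passes only in rows, so rows that repeat a pose let the fingers close. It gives the time, the measured TCP pose, the force and the opening at its end, in the units of the state.
- arm.observe(): the state, without advancing time (a new reading comes with each control period).
- arm.get_image(name): name is "side" or "top"; returns the picture (400x640x3 uint8, blue, green, red); there is no depth.
- arm.camera_params(name): a dict with "mtx" (3x3 intrinsics, pixels), "T" (4x4, takes a point from camera to world coordinates). Camera axes: x right, y down, z forward; pixel columns grow to the right and rows downward; lengths in m; the calibration is good to about 2 mm. A picture is of the moment at which its call begins. camera_params takes no time and is no camera call.
- arm.sign_off(): hands the job in, once; it reports no verdict.
The state is a dict: "clock": time; "joints": joint angles; "dq": joint speeds; "joint_efforts": joint torques, N m; "position": TCP position; "ee_rot": TCP orientation; "force": force on the tool from outside, world axes, zero at the start; "ft_torque": the same for the moment, N m; "width": opening from 0.0 (shut) to 1.0 (fully open).
Only numpy, scipy, OpenCV 4.12 (cv2) and the standard library are available. Lean on these libraries where they do the work, as an engineer would, in place of code of your own. Each camera call takes 0.05 s, during which the arm holds its last target. There are 200 camera calls.

TASK

Get the sample tube out of the dispenser: with the fingertips press the lever down almost to its stop so that the linked lid lifts wide open, hold it there until the tube has rolled down into the tray, then ease the lever back up under your fingers so that the lid comes down gently and shuts without slamming. Work the lid only through the lever: do not touch the lid or the tube, do not pick anything up, and leave the pot, the timer and the bottle standing where they are.

Things in the scene. Friction and masses are not known exactly. Their poses are not given: they have to be found in the camera images.
- dispenser: Fixed white tube dispenser, 135 mm tall, clear cheeks; a grey case along its +y side, so its outside runs from y = -57 to +84 mm. Origin at bench level, z up, +x points from the lever side to the tray: back wall at x = -65 mm, lid at x = 12 to 52, tray (sides 50, end wall 30 mm tall) to x = 173. The floor slopes down 10 degrees to +x; lid up, the tube rolls by itself, to rest at about x = 155 mm.
- lever_pad (a point): Centre of the upper face of the flat grey finger pad ending the steel lever; pad 46 mm along the lever, 52 mm wide, 10 mm thick, free above and below. It lies on the side away from the tray: dispenser x = -175, y = 0, z = 127 mm when up; at the lever's stop it is about 52 mm lower and under 5 mm further out.
- lever (a joint): Lever angle: 0 up (rest), grows as the pad is pressed down, stop at 0.50 rad. Hinge level, along the dispenser's y, at dispenser x = -75, z = 95 mm; the pad face's centre is 105 mm along the lever and 5 mm above its middle line. At 0 the lever rises 0.26 rad from hinge to pad. It returns to 0 when let go; 3 to 6 N on the pad holds it down.
- lid (a joint): Lid angle: 0 shut, 0.90 rad fully open; always 1.8 times the lever angle. Steel plate 94 x 98 x 4 mm, hinged along its upper edge at dispenser x = 12, z = 128 mm, 65 degrees below level when shut; its lower edge swings up and to +x. Shut means below 0.06 rad. Coming down faster than 2 rad/s (0.11 m/s at the lever pad) is a slam; let go with the pad more than about 8 mm below its rest, it slams.
- tube: Brown sample tube with a black cap, 20 mm in diameter and 85 mm long, about 30 g, origin at its centre. It lies across the dispenser (along its y) on the sloping floor behind the shut lid.
- pot: Loose small round specimen pot with a screw cap, 40 mm in diameter, 50 mm tall, origin under its centre. To be left alone.
- timer: Loose bench timer, 50 x 70 x 38 mm, origin under its centre. To be left alone.
- bottle: Loose white reagent bottle, 50 mm in diameter, 110 mm tall, origin under its centre. To be left alone.

How it is judged:
By the outcome, as a careful person would: the job done as asked, in the order asked, and still so for the second after the job is handed in, with the robot touching nothing.
It also fails if it takes over 35 s, if anything falls off the work surface, if the arm or the gripper's body presses on something with over 40 N, if the wrist force passes 120 N, or if a joint passes its speed limit or range.

## Working session

There is one attempt and no reset: what is moved stays moved. The work goes in short steps, Python scripts to look and compute and a tool call to move; the robot and the scene stay as the last step left them, time stands still between calls to the robot, and variables do not carry over. Pictures are saved under pics/ and viewed, about 8 in all and at most 12, crops included, and the job is handed in when it is done.

Besides the shell and the picture viewer there is one more tool, called after "Request:" as name(argument=value, ...), one argument or row to a line, values as JSON. jog_arm: Moves the arm, as the interface text tells. Its arguments: {"type":"object","properties":{"moves":{"type":"array","items":{"type":"object","properties":{"twist":{"type":"array","items":{"type":"number"}},"xyz":{"type":"array","items":{"type":"number"}},"grip":{"type":"number"}}}},"force":{"type":"number"}},"required":["moves"]}

```bash
mkdir -p pics
python3 - <<'E'
from cell import arm
import cv2,numpy as np
print(arm.tips_ahead); s=arm.observe(); print(s)
for n in("side","top"):
    cv2.imwrite(f"pics/{n}0.png",arm.get_image(n)); p=arm.camera_params(n); print(n,np.round(p["mtx"],1).tolist(),np.round(p["T"],4).tolist())
E
```

```text
0.011
{'clock': 0.0, 'joints': array([ 1.20140278,  0.43519312,  0.02497095,  1.57407213, -0.01160144,
        1.13403272, -0.07509312]), 'dq': array([-5.53175529e-04,  5.05727202e-05, -3.60087518e-04,  4.86195631e-04,
       -1.19536047e-03, -9.40687182e-04,  9.26239946e-04]), 'joint_efforts': array([ 3.87509954e-04, -6.67846513e+01,  9.85275395e-01, -3.14450061e+01,
       -6.06116513e-02,  4.30081389e-02,  1.61400271e-04]), 'position': array([ 0.1645927 , -0.60242635,  0.23697316]), 'ee_rot': array([-3.11218667e+00, -4.17538510e-01,  5.40482347e-04]), 'force': array([-0.41364944,  0.15940396, -0.30347555]), 'ft_torque': array([-0.00893604,  0.01367421,  0.0202242 ]), 'width': 1.000041813911784}
side [[462.5, 0.0, 316.8], [0.0, 462.5, 207.2], [0.0, 0.0, 1.0]] [[-0.9576, -0.2039, 0.2035, 0.3419], [-0.288, 0.6602, -0.6937, 0.8217], [0.0071, -0.7229, -0.6909, 0.8715], [0.0, 0.0, 0.0, 1.0]]
top [[483.3, 0.0, 324.6], [0.0, 483.3, 194.8], [0.0, 0.0, 1.0]] [[0.0879, -0.9743, 0.2076, 0.3311], [-0.9961, -0.0856, 0.02, 0.0156], [-0.0017, -0.2086, -0.978, 1.2618], [0.0, 0.0, 0.0, 1.0]]
```

View pics/side0.png

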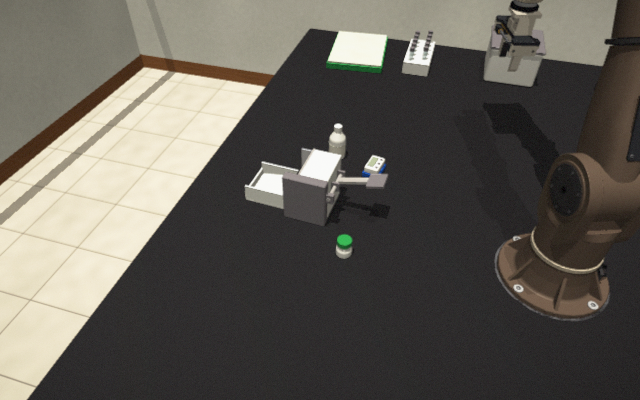

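View pics/top0.png

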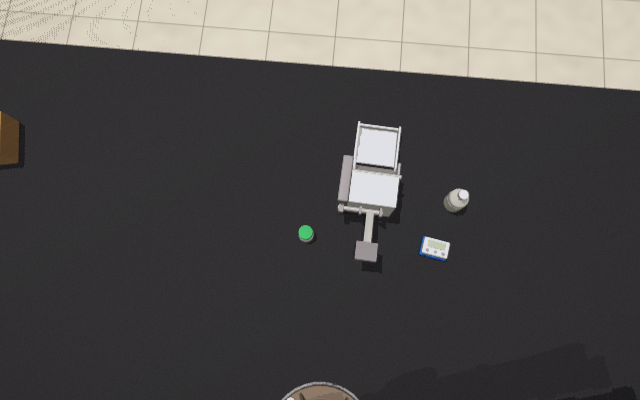

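The side picture shows the dispenser at about (312,190) and its pad at (376,181). In the top picture the pad is at (366,252), pot (306,233), timer (435,248) and bottle (457,200). I'll enlarge both next.

Run:
```python
import cv2,numpy as np
a=cv2.imread("pics/top0.png")[115:265,290:480]; b=cv2.imread("pics/side0.png")[140:240,240:400]
cv2.imwrite("pics/c_top.png",cv2.resize(a,None,fx=4,fy=4,interpolation=cv2.INTER_CUBIC))
cv2.imwrite("pics/c_side.png",cv2.resize(b,None,fx=5,fy=5,interpolation=cv2.INTER_CUBIC))
```

```text
(no output)
```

View pics/c_top.png

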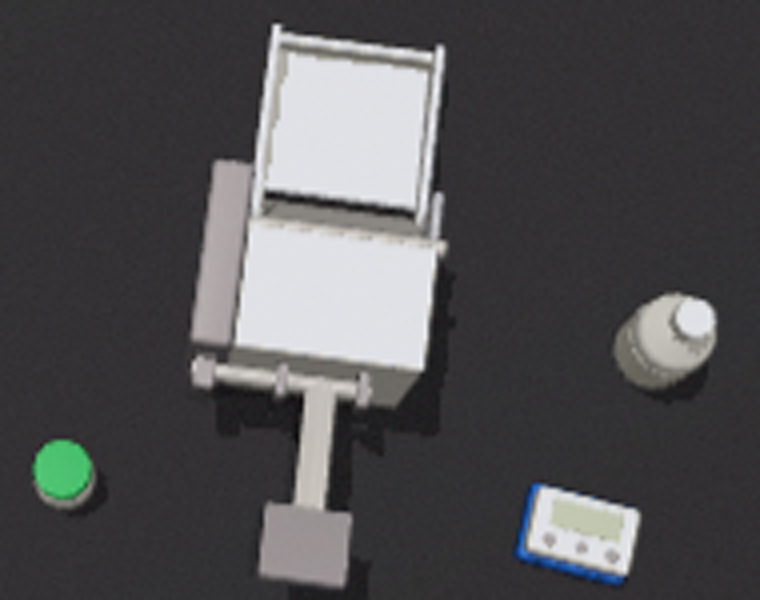

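View pics/c_side.png

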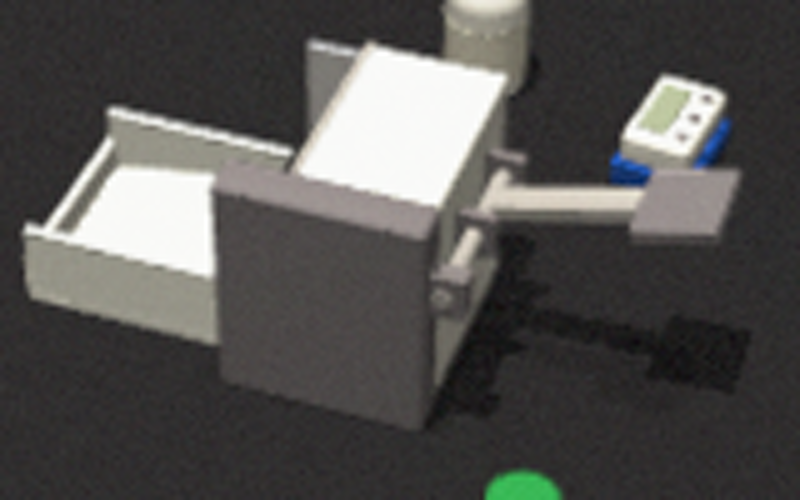

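Top crop: pad face corners are (264,503), (352,512), (347,578) and (261,570), and the tray end's side tops are (277,28) and (440,47). Side crop: pad face corners are (650,168), (742,171), (720,234) and (632,231). I'll fit the dispenser pose to these.

```bash
cat > h.py <<'E'
import numpy as np
from cell import arm
P={n:arm.camera_params(n) for n in("side","top")}
def proj(n,X):
    T=np.linalg.inv(P[n]["T"]); c=P[n]["mtx"]@(T[:3,:3]@X+T[:3,3]); return c[:2]/c[2]
def ray(n,px,z):
    d=P[n]["T"][:3,:3]@np.linalg.solve(P[n]["mtx"],[*px,1]); o=P[n]["T"][:3,3]; return o+d*(z-o[2])/d[2]
def w(p,q):
    c,s=np.cos(p[2]),np.sin(p[2]); return np.array([p[0]+c*q[0]-s*q[1],p[1]+s*q[0]+c*q[1],q[2]])
E
python3 - <<'E'
from h import *
from scipy.optimize import least_squares
t=lambda u,v:(290+u/4,115+v/4); s=lambda u,v:(240+u/5,140+v/5)
I=[-.175+.0222,.1211];O=[-.175-.0222,.1329]
obs=[("top",t(264,503),(I[0],.026,I[1])),("top",t(352,512),(I[0],-.026,I[1])),("top",t(347,578),(O[0],-.026,O[1])),("top",t(261,570),(O[0],.026,O[1])),
("side",s(650,168),(I[0],-.026,I[1])),("side",s(742,171),(O[0],-.026,O[1])),("side",s(720,234),(O[0],.026,O[1])),("side",s(632,231),(I[0],.026,I[1])),
("top",t(358.5,37.5),(.173,0,.05))]
f=lambda p:np.concatenate([proj(n,w(p,q))-u for n,u,q in obs])
r=least_squares(f,[.55,0,0],loss="soft_l1"); p=r.x; print(p); print(np.round(f(p).reshape(-1,2),1).tolist())
print("pad",w(p,(-.175,0,.127)),"low",w(p,(-.178,0,.075)))
print("pot",ray("top",t(62,468),.05),"timer",ray("top",t(582,532),.038),"bottle",ray("top",t(695,318),.11))
from scipy.spatial.transform import Rotation as R
print(R.from_rotvec(arm.observe()["ee_rot"]).as_matrix().round(3))
E
```

```text
[ 0.621815   -0.07839009 -0.05169132]
[[-0.1, -0.6], [-0.3, 0.2], [-0.7, 2.0], [-1.5, 0.9], [1.0, -1.3], [0.2, -1.7], [-0.4, -1.6], [-0.8, -1.4], [-0.2, -1.4]]
pad [ 0.44704875 -0.06934813  0.127     ] low [ 0.44405276 -0.06919313  0.075     ]
pot [0.48855157 0.07983269 0.05      ] timer [ 0.47840129 -0.25095271  0.038     ] bottle [ 0.60600893 -0.29856765  0.11      ]
[[ 0.965  0.264 -0.   ]
 [ 0.264 -0.965  0.001]
 [-0.    -0.001 -1.   ]]
```

Fit residuals are about 2 px at most, and the pad is at (0.447, −0.069, 0.127), well within reach. I'll move above it with the fingers shut and the jaw axis along the dispenser's y, clear of everything at z ≈ 0.2.

Request:
jog_arm(
  moves=[
    {"xyz": [0.7,-0.7,0.0],"twist": [0,0,0.3],"grip": 1},
    {"xyz": [1.4,-1.5,0.0],"twist": [0,0,0.6],"grip": 1},
    {"xyz": [2.1,-2.2,0.0],"twist": [0,0,0.9],"grip": 1},
    {"xyz": [2.8,-2.9,0.0],"twist": [0,0,1.3],"grip": 1},
    {"xyz": [3.4,-3.6,0.0],"twist": [0,0,1.83],"grip": 1},
  ],
  force=20,
)

```text
clock: 0.72
position: [0.3054, -0.3387, 0.2376]
ee_rot: [-3.14, 0.086, -0.0]
force: [0.9, -0.7, -0.1]
width: 0.504
```

```bash
cat > g.py <<'E'
import sys
from h import *
from scipy.spatial.transform import Rotation as R
s=arm.observe(); M=R.from_rotvec(s["ee_rot"]).as_matrix()
t=np.array([float(v) for v in sys.argv[1:4]])
print("clk",s["clock"],"pos",s["position"].round(4),"yaw",np.arctan2(M[1,0],M[0,0]).round(3),"M",M.round(3).tolist(),"F",s["force"].round(2),"w",s["width"].round(2))
print("units",((M.T@(t-s["position"]))/.06).round(3),"twistz",((np.arctan2(M[1,0],M[0,0])+.052)/np.radians(10)).round(3))
E
python3 g.py .447 -.069 .2
```

```text
Traceback (most recent call last):
  File "g.py", line 6, in <module>
    print("clk",s["clock"],"pos",s["position"].round(4),"yaw",np.arctan2(M[1,0],M[0,0]).round(3),"M",M.round(3).tolist(),"F",s["force"].round(2),"w",s["width"].round(2))
                                                                                                                                                     ^^^^^^^^^^^^^^^^
AttributeError: 'float' object has no attribute 'round'
```

Request:
jog_arm(
  moves=[
    {"xyz": [0.42,-0.93,0.1],"grip": 1},
    {"xyz": [0.85,-1.86,0.2],"grip": 1},
    {"xyz": [1.27,-2.8,0.4],"grip": 1},
    {"xyz": [1.7,-3.7,0.5],"grip": 1},
    {"xyz": [2.12,-4.64,0.6],"grip": 1},
  ],
)

```text
invalid input at $.moves[0]: expected keys twist, xyz, grip
```

Request:
jog_arm(
  moves=[
    {"xyz": [0,0,0.2],"grip": 1},
    {"xyz": [0,0,0.4],"grip": 1},
  ],
)

```text
invalid input at $.moves[0]: expected keys twist, xyz, grip
```

```bash
sed -i 's/s\["width"\].round(2)/s["width"]/' g.py; python3 g.py .447 -.069 .138
python3 - <<'E'
from cell import arm
import cv2,numpy as np
a=arm.get_image("top")[115:315,270:480]; b=arm.get_image("side")[80:280,240:450]
cv2.imwrite("pics/p1.png",cv2.resize(np.hstack([a[:200],b]),(800,381),interpolation=cv2.INTER_CUBIC))
E
```

```text
clk 0.725 pos [ 0.3054 -0.3387  0.2376] yaw -0.055 M [[0.999, -0.055, 0.0], [-0.055, -0.999, 0.0], [0.0, -0.0, -1.0]] F [ 0.86 -0.72 -0.07] w 0.5039285872243496
units [ 2.11  -4.617  1.661] twistz -0.015
```

View pics/p1.png

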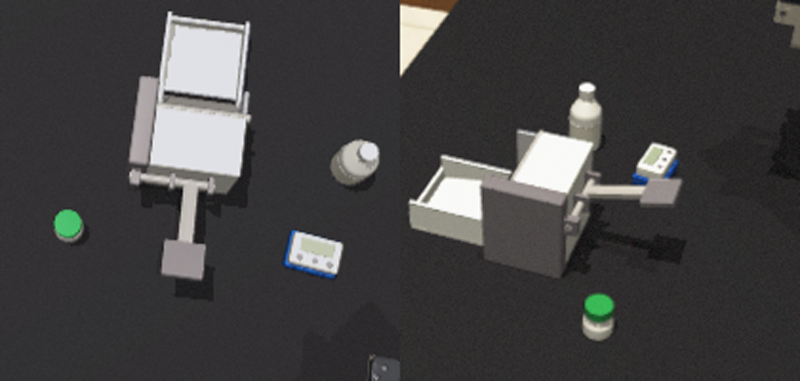

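The moves were refused because every row needs a twist key. The picture shows the scene unchanged and the arm still away to the lower right. I'll resend with twist included.

Request:
jog_arm(
  moves=[
    {"xyz": [0.42,-0.93,0.1],"twist": [0,0,0],"grip": 1},
    {"xyz": [0.85,-1.86,0.2],"twist": [0,0,0],"grip": 1},
    {"xyz": [1.27,-2.8,0.4],"twist": [0,0,0],"grip": 1},
    {"xyz": [1.7,-3.7,0.5],"twist": [0,0,0],"grip": 1},
    {"xyz": [2.12,-4.63,0.6],"twist": [0,0,0],"grip": 1},
  ],
)

```text
clock: 1.45
position: [0.447, -0.0691, 0.2015]
ee_rot: [3.14, -0.084, 0.0]
force: [0.8, -0.1, 0.6]
width: 0.003
```

Request:
jog_arm(
  moves=[
    {"xyz": [0,0,0.2],"twist": [0,0,0],"grip": 1},
    {"xyz": [0,0,0.4],"twist": [0,0,0],"grip": 1},
    {"xyz": [0,0,0.6],"twist": [0,0,0],"grip": 1},
  ],
)

```text
clock: 1.82
position: [0.4455, -0.0718, 0.1648]
ee_rot: [3.14, -0.087, -0.001]
force: [-0.3, -0.3, -0.6]
width: 0.008
```

```bash
python3 g.py .447 -.069 .138
python3 - <<'E'
from cell import arm
import cv2,numpy as np
a=arm.get_image("top")[115:315,270:480]; b=arm.get_image("side")[80:280,240:450]
cv2.imwrite("pics/p2.png",cv2.resize(np.hstack([a[:200],b]),(800,381),interpolation=cv2.INTER_CUBIC))
E
```

```text
clk 1.825 pos [ 0.4455 -0.0718  0.1648] yaw -0.055 M [[0.998, -0.055, -0.001], [-0.055, -0.998, -0.001], [-0.001, 0.001, -1.0]] F [-0.3  -0.29 -0.64] w 0.007815919696956487
units [ 0.022 -0.048  0.446] twistz -0.018
```

View pics/p2.png

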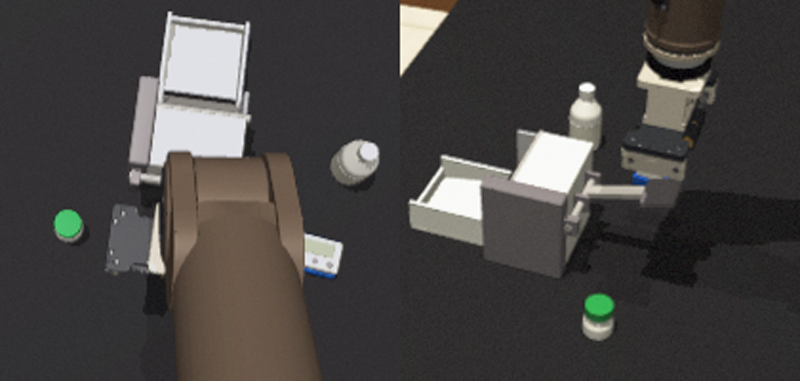

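The gripper is poised over the pad with the fingers shut, about 27 mm above it, and the scene is undisturbed. I'll lower it to contact.

Request:
jog_arm(
  moves=[
    {"xyz": [0.02,-0.05,0.1],"twist": [0,0,0],"grip": 1},
    {"xyz": [0.02,-0.05,0.25],"twist": [0,0,0],"grip": 1},
    {"xyz": [0.02,-0.05,0.35],"twist": [0,0,0],"grip": 1},
    {"xyz": [0.02,-0.05,0.45],"twist": [0,0,0],"grip": 1},
    {"xyz": [0.02,-0.05,0.45],"twist": [0,0,0],"grip": 1},
  ],
)

```text
clock: 2.55
position: [0.4473, -0.0671, 0.1383]
ee_rot: [-3.141, 0.083, 0.001]
force: [-0.2, -0.5, 0.1]
width: 0.002
```

Request:
jog_arm(
  moves=[
    {"xyz": [0,0,0.1],"twist": [0,0,0],"grip": 1},
    {"xyz": [0,0,0.1],"twist": [0,0,0],"grip": 1},
  ],
)

```text
clock: 2.8
position: [0.4475, -0.0671, 0.1325]
ee_rot: [3.14, -0.083, -0.0]
force: [-0.2, 0.6, 0.6]
width: 0.005
```

```bash
python3 g.py .445 -.069 .091
```

```text
clk 2.8 pos [ 0.4475 -0.0671  0.1325] yaw -0.053 M [[0.999, -0.053, -0.0], [-0.053, -0.999, -0.0], [-0.0, 0.0, -1.0]] F [-0.16  0.63  0.58] w 0.0050551514464935955
units [-0.04   0.033  0.691] twistz -0.004
```

Request:
jog_arm(
  moves=[
    {"xyz": [0,0,0.1],"twist": [0,0,0],"grip": 1},
    {"xyz": [0,0,0.1],"twist": [0,0,0],"grip": 1},
  ],
)

```text
clock: 3.05
position: [0.4476, -0.0671, 0.1265]
ee_rot: [-3.14, 0.083, 0.0]
force: [-1.4, -0.1, 2.2]
width: 0.002
```

```bash
python3 g.py .445 -.069 .091
python3 - <<'E'
from cell import arm
import cv2,numpy as np
b=arm.get_image("side")[110:230,270:430]
cv2.imwrite("pics/p3.png",cv2.resize(b,(800,600),interpolation=cv2.INTER_CUBIC))
from h import proj
p=arm.observe()["position"]
for dz in(0,.011,-.039): print((proj("side",p-[0,0,dz])-[270,110])*5)
E
```

```text
clk 3.05 pos [ 0.4476 -0.0671  0.1265] yaw -0.053 M [[0.999, -0.053, -0.0], [-0.053, -0.999, 0.0], [-0.0, -0.0, -1.0]] F [-1.38 -0.12  2.23] w 0.0022768263105957635
units [-0.042  0.033  0.592] twistz -0.004
[533.832374   345.88613237]
[531.7138516  362.65478061]
[541.57399741 284.60919715]
```

View pics/p3.png

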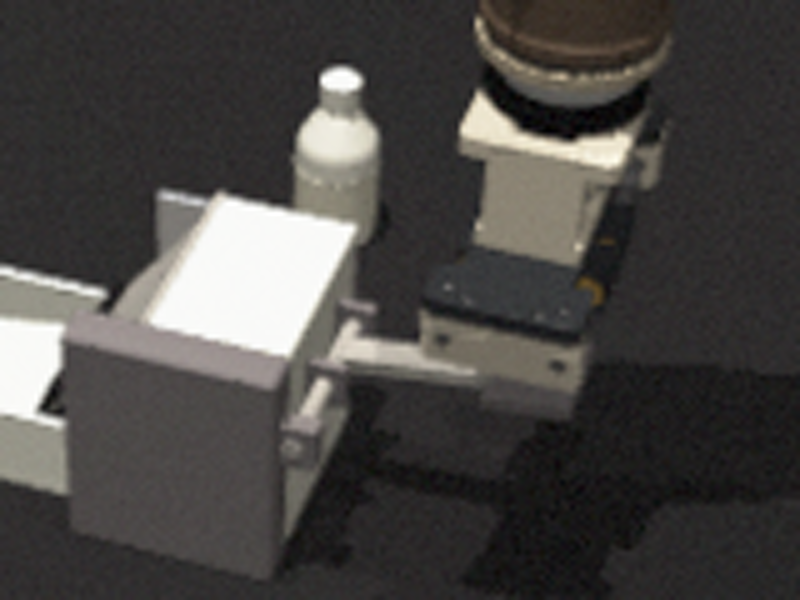

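The pad is already down by about 12 mm with ~2 N on it. The lid's plate shows lifting at (145,290), and everything else is standing. I'll continue down.

Request:
jog_arm(
  moves=[
    {"xyz": [0,0,0.1],"twist": [0,0,0],"grip": 1},
    {"xyz": [0,0,0.2],"twist": [0,0,0],"grip": 1},
    {"xyz": [-0.02,0,0.3],"twist": [0,0,0],"grip": 1},
    {"xyz": [-0.02,0,0.4],"twist": [0,0,0],"grip": 1},
    {"xyz": [-0.03,0,0.5],"twist": [0,0,0],"grip": 1},
  ],
)

```text
clock: 3.72
position: [0.4472, -0.0671, 0.097]
ee_rot: [3.14, -0.083, 0.004]
force: [2.3, -0.5, 6.3]
width: 0.008
```

Request:
jog_arm(
  moves=[
    {"xyz": [0,0,0.05],"twist": [0,0,0],"grip": 1},
    {"xyz": [0,0,0.1],"twist": [0,0,0],"grip": 1},
    {"xyz": [0,0,0.1],"twist": [0,0,0],"grip": 1},
    {"xyz": [0,0,0.1],"twist": [0,0,0],"grip": 1},
  ],
)

```text
clock: 4.22
position: [0.4473, -0.067, 0.0913]
ee_rot: [-3.14, 0.083, -0.004]
force: [2.0, -0.7, 5.6]
width: 0.007
```

```bash
python3 g.py .445 -.069 .138
python3 - <<'E'
from cell import arm
import cv2,numpy as np
a=arm.get_image("top")[105:225,330:490]; b=arm.get_image("side")[130:250,240:400]
cv2.imwrite("pics/p4.png",cv2.resize(np.hstack([a,b]),(800,300),interpolation=cv2.INTER_CUBIC))
E
```

```text
clk 4.225 pos [ 0.4473 -0.067   0.0913] yaw -0.053 M [[0.999, -0.053, 0.003], [-0.053, -0.999, -0.0], [0.003, -0.0, -1.0]] F [ 2.02 -0.7   5.64] w 0.007179834901315739
units [-0.034  0.034 -0.779] twistz -0.004
```

View pics/p4.png

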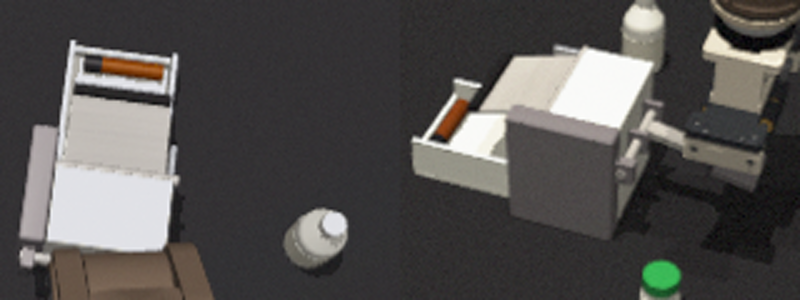

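The lid is wide open and the tube lies against the tray's end wall, at about (125,67) in the left half. I'll press a couple of mm more to confirm the lever really is near its stop.

Request:
jog_arm(
  moves=[
    {"xyz": [0,0,0.02],"twist": [0,0,0],"grip": 1},
    {"xyz": [0,0,0.04],"twist": [0,0,0],"grip": 1},
    {"xyz": [0,0,0.04],"twist": [0,0,0],"grip": 1},
  ],
)

```text
clock: 4.7
position: [0.4475, -0.067, 0.0889]
ee_rot: [-3.14, 0.083, -0.005]
force: [2.5, -0.8, 7.0]
width: 0.007
```

```bash
python3 g.py .445 -.069 .138
python3 - <<'E'
from h import *
import cv2
p=(.6218,-.0784,-.0517)
T,S=arm.get_image("top"),arm.get_image("side")
a=T[105:225,330:490]; b=S[130:250,240:400]
cv2.imwrite("pics/p5.png",cv2.resize(np.hstack([a,b]),(800,300),interpolation=cv2.INTER_CUBIC))
for L in(.4,.45,.5):
    t=np.radians(65)-1.8*L
    for y in(.049,-.049):
        q=w(p,(.012+.094*np.cos(t),y,.128-.094*np.sin(t)))
        print(L,y,((proj("top",q)-[330,105])*2.5).round(),((proj("side",q)-[240,130])*2.5+[400,0]).round())
b=S[135:185,262:322]; cv2.imwrite("pics/p6.png",cv2.resize(b,(720,600),interpolation=cv2.INTER_CUBIC))
E
```

```text
clk 4.7 pos [ 0.4475 -0.067   0.0889] yaw -0.053 M [[0.999, -0.053, 0.003], [-0.053, -0.999, -0.0], [0.003, -0.0, -1.0]] F [ 2.5  -0.76  6.97] w 0.007056351163019834
units [-0.037  0.035 -0.818] twistz -0.003
0.4 0.049 [71. 94.] [474. 119.]
0.4 -0.049 [168. 107.] [510.  65.]
0.45 0.049 [72. 89.] [471. 112.]
0.45 -0.049 [169. 102.] [508.  59.]
0.5 0.049 [73. 84.] [469. 106.]
0.5 -0.049 [170.  97.] [505.  52.]
```

View pics/p6.png

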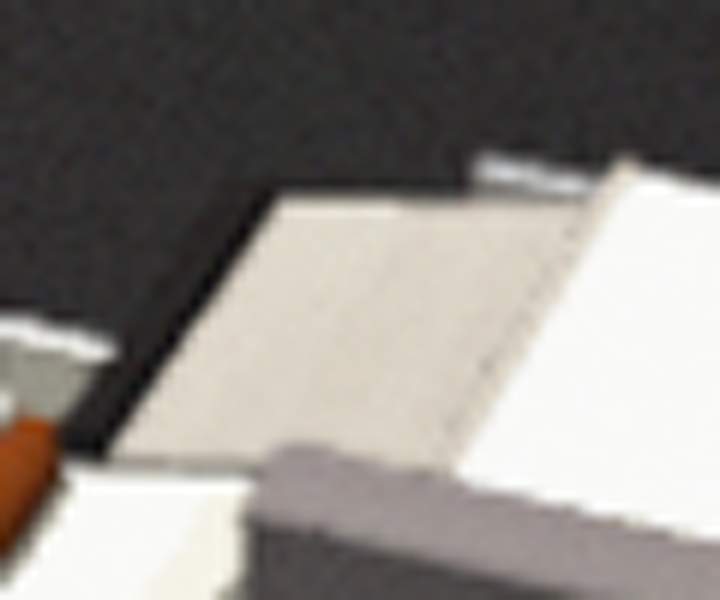

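By the lid's corners, (285,151) and (271,173) px, the lever is at about 0.49 rad, and the tube is in the tray. I'll ease up at 3 mm per row (about 0.024 m/s).

Request:
jog_arm(
  moves=[
    {"xyz": [0,0,-0.04],"twist": [0,0,0],"grip": 1},
    {"xyz": [0,0,-0.08],"twist": [0,0,0],"grip": 1},
    {"xyz": [0,0,-0.13],"twist": [0,0,0],"grip": 1},
    {"xyz": [0,0,-0.18],"twist": [0,0,0],"grip": 1},
    {"xyz": [0,0,-0.23],"twist": [0,0,0],"grip": 1},
  ],
)

```text
clock: 5.42
position: [0.4459, -0.067, 0.1024]
ee_rot: [-3.14, 0.083, -0.0]
force: [-0.6, -0.4, 5.0]
width: 0.006
```

Request:
jog_arm(
  moves=[
    {"xyz": [0,0,-0.05],"twist": [0,0,0],"grip": 1},
    {"xyz": [0,0,-0.1],"twist": [0,0,0],"grip": 1},
    {"xyz": [0,0,-0.15],"twist": [0,0,0],"grip": 1},
    {"xyz": [0,0,-0.2],"twist": [0,0,0],"grip": 1},
    {"xyz": [0,0,-0.25],"twist": [0,0,0],"grip": 1},
  ],
)

```text
clock: 6.05
position: [0.4462, -0.067, 0.1174]
ee_rot: [-3.14, 0.083, -0.001]
force: [1.7, 0.8, 3.0]
width: 0.005
```

Request:
jog_arm(
  moves=[
    {"xyz": [0,0,-0.04],"twist": [0,0,0],"grip": 1},
    {"xyz": [0,0,-0.08],"twist": [0,0,0],"grip": 1},
    {"xyz": [0,0,-0.12],"twist": [0,0,0],"grip": 1},
    {"xyz": [0,0,-0.16],"twist": [0,0,0],"grip": 1},
    {"xyz": [0,0,-0.2],"twist": [0,0,0],"grip": 1},
  ],
)

```text
clock: 6.68
position: [0.4458, -0.0671, 0.1292]
ee_rot: [3.14, -0.083, -0.0]
force: [2.4, -0.3, 2.3]
width: 0.006
```

Request:
jog_arm(
  moves=[
    {"xyz": [0,0,-0.03],"twist": [0,0,0],"grip": 1},
    {"xyz": [0,0,-0.06],"twist": [0,0,0],"grip": 1},
    {"xyz": [0,0,-0.09],"twist": [0,0,0],"grip": 1},
    {"xyz": [0,0,-0.12],"twist": [0,0,0],"grip": 1},
    {"xyz": [0,0,-0.15],"twist": [0,0,0],"grip": 1},
  ],
)

```text
clock: 7.3
position: [0.4458, -0.067, 0.1382]
ee_rot: [3.14, -0.083, -0.0]
force: [2.1, -0.6, 2.2]
width: 0.002
```

Request:
jog_arm(
  moves=[
    {"xyz": [0,0,-0.03],"twist": [0,0,0],"grip": 1},
    {"xyz": [0,0,-0.06],"twist": [0,0,0],"grip": 1},
    {"xyz": [0,0,-0.09],"twist": [0,0,0],"grip": 1},
    {"xyz": [0,0,-0.12],"twist": [0,0,0],"grip": 1},
    {"xyz": [0,0,-0.15],"twist": [0,0,0],"grip": 1},
  ],
)

```text
clock: 7.92
position: [0.4455, -0.067, 0.147]
ee_rot: [3.14, -0.083, -0.001]
force: [0.4, -0.8, -0.3]
width: 0.003
```

The fingers came free smoothly near z = 0.14, at the pad's rest height. I'll retreat upward and check.

Request:
jog_arm(
  moves=[
    {"xyz": [0,0,-0.3],"twist": [0,0,0],"grip": 1},
    {"xyz": [0,0,-0.7],"twist": [0,0,0],"grip": 1},
    {"xyz": [0,0,-1.1],"twist": [0,0,0],"grip": 1},
    {"xyz": [0,0,-1.5],"twist": [0,0,0],"grip": 1},
    {"xyz": [0,0,-1.5],"twist": [0,0,0],"grip": 1},
  ],
)

```text
clock: 8.55
position: [0.4467, -0.067, 0.2386]
ee_rot: [3.14, -0.083, 0.005]
force: [-0.0, -0.4, 0.2]
width: 0.006
```

Request:
jog_arm(
  moves=[
    {"xyz": [0,0.7,0],"twist": [0,0,0],"grip": 1},
    {"xyz": [0,1.4,0],"twist": [0,0,0],"grip": 1},
    {"xyz": [0,2.1,0],"twist": [0,0,0],"grip": 1},
    {"xyz": [0,2.5,0],"twist": [0,0,0],"grip": 1},
    {"xyz": [0,2.5,0],"twist": [0,0,0],"grip": 1},
  ],
)

```text
clock: 9.18
position: [0.4369, -0.2185, 0.236]
ee_rot: [-3.14, 0.088, 0.003]
force: [-0.1, -0.0, 0.2]
width: 0.007
```

```bash
python3 g.py .445 -.069 .138
python3 - <<'E'
from cell import arm
import cv2,numpy as np
a=arm.get_image("top")[105:265,290:480]; b=arm.get_image("side")[110:270,240:430]
cv2.imwrite("pics/p7.png",cv2.resize(np.hstack([a,b]),(800,337),interpolation=cv2.INTER_CUBIC))
E
```

```text
clk 9.175 pos [ 0.4369 -0.2185  0.236 ] yaw -0.056 M [[0.998, -0.056, -0.002], [-0.056, -0.998, 0.0], [-0.002, -0.0, -1.0]] F [-0.11 -0.02  0.16] w 0.0069788942846511215
units [-0.003 -2.495  1.633] twistz -0.024
```

View pics/p7.png

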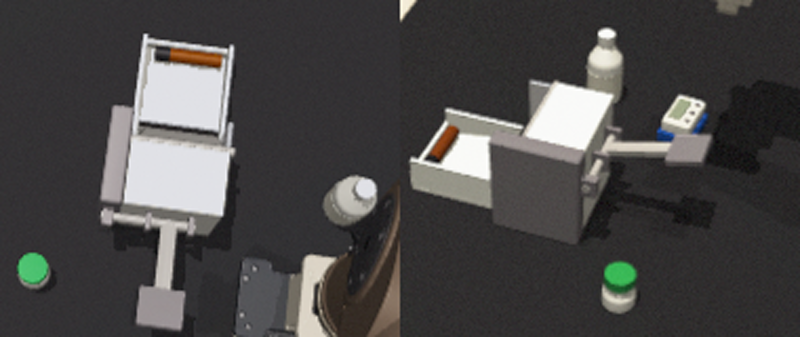

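The tube is at rest in the tray (190,58 in the left half), the lid is shut and the lever is back up. The pot, timer and bottle are standing where they were, and the arm is clear. I'll hand in.

```bash
python3 -c "
from cell import arm
arm.sign_off(); print(arm.observe()['clock'])"
```

```text
the job is handed in; nothing more can be done
the job is handed in; nothing more can be done
```

The tube is out of the dispenser and lying in the tray, and the job was handed in at about 9.2 s on the robot's clock.

- **Press and hold:** I pressed the lever with the shut fingertips to about 0.49 rad (stop at 0.50), judged from the lid's corners in the side picture. The highest force I read was about 7 N. I held it there until the tube lay against the tray's end wall.
- **Ease back:** I let the lever up at about 0.025 m/s, well under the 0.11 m/s slam limit. The contact force was still about 2 N just below the pad's rest height, then fell to zero as the fingers came free.
- **Last checks:** The last pictures show the lid shut, the lever up, the tube at rest in the tray, and the pot, timer and bottle standing where they were. The arm was clear, with no force on the wrist.

**Disagreements:**
- On the way down, contact force only showed 8–14 mm below the height where it was expected. On the way up, release came near the expected height, so I put this down to low spring force and sensor noise.
- The first version of one move was refused for a missing `twist` key, so nothing moved. I sent it again.

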